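# Shut the curing box and lock its quarter-turn fasteners

## Robot

A 6-joint arm with a two-finger parallel gripper is mounted at the origin on a cart in front of the work surface, level with it; the furniture and walls round the work are solid. World frame = base frame: x ahead of the robot, y to its left, z up, the work surface at z = 0. Lengths are in m, angles in rad, forces in N, time in s.
With the tool pointing down it reaches from about 0.25 to 0.725 m from the base axis. Payload 4 kg.
Tool frame: the origin (TCP) lies between the finger pads; the fingertips stand 22 mm ahead of it and the grasp point (between the pads) lies 3 mm ahead of it; z points along the fingers, y is the direction in which the jaws open and shut (so a half turn about z gives the same grasp; the last joint's range is limited). The gripper opens to 85 mm and grips with 20 to 120 N. Pads are 22 mm wide; open, the fingers measure 114 mm over their backs; the gripper's body (76 mm by 85 mm) begins 54 mm behind the grasp point. The pads swing forward as they close: fully open they stand 13 mm farther back than shut.
Start: joints at [1.289, 0.241, 0.005, 1.335, 0, 1.571], TCP at [0.139, 0.48, 0.253] pointing down, gripper open.
Joint ranges: [-2.72, 2.72], [-1.05, 1.87], [-1.09, 1.28], [-1.99, 2.15], [-1.42, 1.44], [-3.14, 3.14]. Speed limits (rad/s): [2.79, 2.79, 3.14, 3.14, 3.14, 3.14].

## Interface

Orientations are given as a rotation vector (axis times angle).
In Python, from workcell import r, vision, find_in, regions_of, place_of gives the robot as it stands.
- The arm moves only by the tool move_arm, never from a script. Its argument "increments" is a list of rows, each a list of 7 numbers: the closure, from -1 (fully open) to 1 (shut), then the shift along the tool's x, y, z in mm, then the turn, a rotation vector about the tool's x, y, z in rad. In form: [[gripper, tx, ty, tz, ax, ay, az], ...]. A call has 1 to 10 rows; each row shifts and turns the commanded pose from where the row before left it, along the tool's axes as they then stand; what a row does not reach is not made up. A row lasts 1/8 s, in which the tool goes at most 62.5 mm and 10.7 degrees, less where a joint would pass 70% of its speed; a pose out of reach is approached as far as the arm can. A call with a gripper value outside its range is refused whole. The fingers move at their own pace and stop on an object; "force" is the grip in N (left out, the last holds). Time passes only in rows, so rows that do not move let the fingers close. It gives the time, the measured TCP pose, the force and the opening at its end, in the units of the state.
- r.observe(): the state, without advancing time (a new reading comes with each control period).
- vision.snapshot(name): name is "side" or "top"; returns (picture, depth): 384x512x3 uint8, red, green, blue; 384x512 float32, m along the optical axis (not along the pixel's ray), 0 where there is no reading.
- vision.camera_model(name): a dict with "mtx" (3x3 intrinsics, pixels), "extrinsics" (4x4, takes a point from world to camera coordinates). Camera axes: x right, y down, z forward; pixel columns grow to the right and rows downward; lengths in m; the calibration is good to about 2 mm. A picture is of the moment at which its call begins. camera_model takes no time and is no camera call.
- r.job_done(): hands the job in, once; it reports no verdict.
Trained networks look in the newest picture that a camera, given by its name, has taken for a name from the list of things; names that differ only in an ending like _2 or _b are one class to them, and where a whole thing is asked for, a point or a joint stands for the part that bears it (a point fixed in the world has none). Each returns a list of dicts, best first, with "conf" (0 to 1); they miss things now and then, are a little off and sometimes report something else, mostly with a low value. They report only what shows in the picture. A call takes as long as a camera call.
- find_in(camera, label): "centre" ([x, y, z] in m, in the coordinates of the camera as it stood for that picture, good to about 4 mm: the middle of the surface that is visible of it).
- regions_of(camera, label): "region" (384x512 bool, what is visible of it).
- place_of(camera, label): "centre" ([x, y, z] in m, in the coordinates of the camera as it stood for that picture, good to about 4 mm: a listed point, or the origin of a listed thing).
The state is a dict: "time_s": time; "qpos": joint angles; "joint_velocities": joint speeds; "effort": joint torques, N m; "eef_pos": TCP position; "tool_rot": TCP orientation; "force": force on the tool from outside, world axes, zero at the start; "moment": the same for the moment, N m; "opening": finger opening in m.
Only numpy, scipy, OpenCV 4.12 (cv2) and the standard library are available. Lean on these libraries where they do the work, as an engineer would, in place of code of your own. Each camera call takes 0.05 s, during which the arm holds its last target.

## Task

Close up the mortar curing box: push its standing lid all the way down onto the seal, then set a fingertip in the slot of each of the two round fasteners in the lid and turn it a quarter turn clockwise to its stop, so that both lock and the lid is drawn down tight. The fasteners have to be still released when the lid comes down; either may be locked first. Only push, do not raise the lid any further, and leave the jars, the marker, the tweezers and the screwdriver where they are.

Things in the scene. Friction and masses are not known exactly. Their poses are not given: they have to be found in the camera images.
- curing_box: grey open-topped box fixed to the worktop, 190 mm front to back (x), 260 mm wide (y), rim at z = 0.090 sticking out 6 mm; three concrete cubes inside at the back. Origin: centre of its underside on the worktop; x from front to back, y to its left, z up. The lid's hinge axis runs along y at x = 0.104, z = 0.096.
- lid (a joint): angle of the lid about its hinge at the box's back, rad: 0 = shut tight, grows as the front edge rises. Starts at 0.45 to 0.75, stays where it is left (stiff hinge, 1 to 4 N at the front edge push it down). Meets the springy rubber seal at about 0.025 and rests there at 0.015 to 0.025 when let go; hard stop at 0. At 0.03 or less the fasteners' tongues pass under their keepers, higher they catch on them.
- lid_edge (a point): on the lid's upper face, 15 mm behind the middle of its front edge, 190 mm from the hinge axis, 4 mm above its plane; turns with the lid (x towards the hinge, z out of the upper face). Lid: aluminium plate 198x272 mm, 8 mm thick, clear window in its back half; between the two fasteners 80 mm of bare plate to push on.
- fastener_left (a joint): rotation of the left quarter-turn fastener, rad: 0 = released (slot runs front to back), grows clockwise seen from above, stop at 1.571 = locked (slot parallel to the lid's front edge, in line with two marks on the lid). Starts at 0 to 0.2; stays where it is left. Takes 0.05 to 0.12 N m, most from about 0.7 rad on, where its tongue climbs under the keeper and draws the lid down.
- fastener_left_slot (a point): on the axis of the left fastener, level with the top of its head; x along the slot, z up out of the lid, turns with the head. Head: black disc 68 mm across, top 18.5 mm above the lid's face, one straight slot 26 mm wide and 14 mm deep right across it, open at both ends. Axis 47 mm behind the lid's front edge; with the lid shut at x -0.054, y 0.075, z 0.1185 in the box's frame.
- fastener_right (a joint): rotation of the right quarter-turn fastener, rad: 0 = released (slot runs front to back), grows clockwise seen from above, stop at 1.571 = locked (slot parallel to the lid's front edge, in line with two marks on the lid). Starts at 0 to 0.2; stays where it is left. Takes 0.05 to 0.12 N m, most from about 0.7 rad on, where its tongue climbs under the keeper and draws the lid down.
- fastener_right_slot (a point): on the axis of the right fastener, level with the top of its head; x along the slot, z up out of the lid, turns with the head. Head: black disc 68 mm across, top 18.5 mm above the lid's face, one straight slot 26 mm wide and 14 mm deep right across it, open at both ends. Axis 47 mm behind the lid's front edge; with the lid shut at x -0.054, y -0.075, z 0.1185 in the box's frame.
- jar_black: sample jar with black cap, 56 mm wide, 82 tall, a bystander to be left alone; origin at the middle of its underside
- jar_red: sample jar with red cap, 62 mm wide, 98 tall, a bystander to be left alone; origin at the middle of its underside
- marker: felt marker, 128 mm long, 17 thick, a bystander to be left alone; origin at the middle of its underside
- tweezers: steel tweezers, 128 mm long, 10 high, a bystander to be left alone; origin at the middle of its underside
- screwdriver: slotted screwdriver, 185 mm long, 25 high, a bystander to be left alone; origin at the middle of its underside

How it is judged:
By the outcome, as a careful person would: the job done as asked, in the order asked, and still so for the second after the job is handed in, with the robot touching nothing.
It also fails if it takes over 67 s, if anything falls off the work surface, if the arm or the gripper's body presses on something with over 40 N, if the wrist force passes 120 N, or if a joint passes its speed limit or range.

## Working session

There is one attempt and no reset: what is moved stays moved. The work goes in short steps, Python scripts to look and compute and a tool call to move; the robot and the scene stay as the last step left them, time stands still between calls to the robot, and variables do not carry over. Pictures are saved under pics/ and viewed, and the job is handed in when it is done.

Besides the shell and the picture viewer there is one more tool, called after "Call:" in YAML: its name, and indented under it one key for each argument. move_arm: Moves the arm, as the interface text tells. Its arguments: {"type":"object","properties":{"increments":{"type":"array"},"force":{"type":"number"}},"required":["increments"]}

```bash
ls; mkdir -p pics; cat > h.py <<'E'
import numpy as np, cv2
from workcell import r, vision, find_in, regions_of, place_of
from scipy.spatial.transform import Rotation as R
def w(cam,p):
    E=np.array(vision.camera_model(cam)["extrinsics"]); return np.linalg.inv(E)@np.r_[p,1]
def pix(cam,P):
    m=vision.camera_model(cam);E=np.array(m["extrinsics"]);c=E@np.r_[P,1];u=np.array(m["mtx"])@c[:3];return u[:2]/u[2]
def cloud(cam,d):
    m=vision.camera_model(cam);K=np.array(m["mtx"]);E=np.linalg.inv(np.array(m["extrinsics"]))
    v,u=np.mgrid[:384,:512];X=np.stack([(u-K[0,2])/K[0,0]*d,(v-K[1,2])/K[1,1]*d,d],-1)
    return X@E[:3,:3].T+E[:3,3]
E
python3 - <<'E'
from h import *
for c in ("side","top"):
    p,d=vision.snapshot(c); cv2.imwrite(f"pics/{c}0.png",p[:,:,::-1]); np.save(f"{c}0d.npy",d)
    E=np.linalg.inv(np.array(vision.camera_model(c)["extrinsics"]));print(c,E[:3,3],E[:3,2])
    for l in ["curing_box","lid_edge","fastener_left_slot","fastener_right_slot","jar_black","jar_red","marker","tweezers","screwdriver"]:
        for o in place_of(c,l)[:2]: print(c,l,round(o["conf"],2),w(c,o["centre"])[:3].round(4))
s=r.observe();print(s)
E
```

```text
pics
side [ 0.25073309 -0.69255789  0.78439625] [ 0.284172    0.72679388 -0.62531347]
side curing_box 0.96 [ 0.577  -0.1293 -0.0019]
side curing_box 0.48 [ 0.6258 -0.3366 -0.0013]
side lid_edge 0.61 [ 0.5476 -0.1346  0.2281]
side fastener_left_slot 0.81 [ 0.563  -0.0568  0.2187]
side fastener_right_slot 0.57 [ 0.6052 -0.1984  0.2241]
side jar_black 0.8 [0.4961 0.0633 0.0033]
side jar_red 0.89 [ 0.6258 -0.3353  0.0034]
side marker 0.57 [ 0.4205 -0.1415  0.0009]
side tweezers 0.63 [ 0.4566 -0.2714 -0.0048]
side tweezers 0.23 [ 0.5616 -0.0512  0.2191]
side screwdriver 0.57 [ 0.4084  0.4368 -0.0008]
top [0.38124193 0.11031599 1.56989351] [ 0.11360718 -0.02140136 -0.99329522]
top curing_box 0.88 [ 5.804e-01 -1.317e-01 -3.000e-04]
top lid_edge 0.98 [ 0.5482 -0.138   0.2266]
top fastener_left_slot 0.75 [ 0.561  -0.0536  0.221 ]
top fastener_left_slot 0.57 [ 5.772e-01 -1.322e-01 -1.000e-04]
top fastener_right_slot 0.71 [ 0.6058 -0.2021  0.2167]
top fastener_right_slot 0.53 [ 0.5613 -0.0542  0.2192]
top jar_black 0.55 [4.971e-01 6.280e-02 1.000e-04]
top jar_red 0.6 [ 0.6276 -0.3383  0.0045]
top marker 0.69 [ 0.4215 -0.1458  0.0013]
top tweezers 0.49 [ 0.459  -0.2744 -0.0008]
top screwdriver 0.58 [ 4.056e-01  4.420e-01 -1.000e-04]
{'time_s': 1.0, 'qpos': array([ 1.28895961e+00,  2.40587988e-01,  4.99831965e-03,  1.33522364e+00,
       -5.02520987e-06,  1.57081624e+00]), 'joint_velocities': array([-1.40834629e-03, -1.19216488e-04, -9.06888893e-04,  3.86303474e-05,
       -1.26367316e-03, -2.02361628e-03]), 'effort': array([-6.99381826e-05, -3.72213328e+01,  2.52698135e+01,  1.17030162e-03,
        2.56966092e-05,  3.62797664e-06]), 'eef_pos': array([0.13905864, 0.4802627 , 0.25331183]), 'tool_rot': array([ 4.41274925e-01,  3.11044443e+00, -2.75108657e-05]), 'force': array([ 0.04631861, -0.19010843,  1.19280597]), 'moment': array([0.04612444, 0.00782809, 0.02113425]), 'opening': 0.08510197592585454}
```

View pics/side0.png

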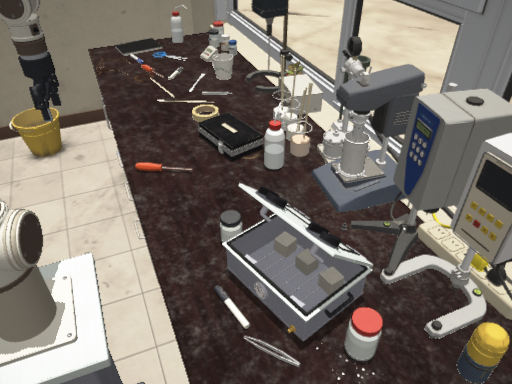

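View pics/top0.png

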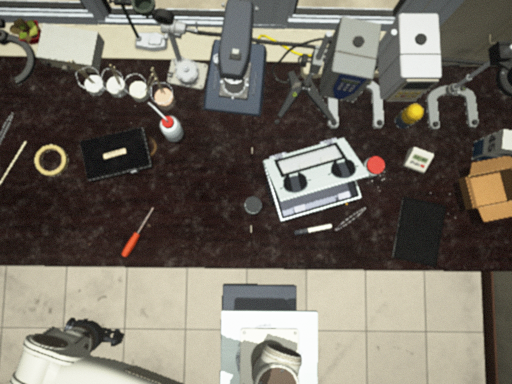

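```bash
python3 - <<'E'
from h import *
d=np.load("top0d.npy");C=cloud("top",d)
ds=np.load("side0d.npy");S=cloud("side",ds)
# lid plane region points z>0.1 near the box
for n,c in (("top",C),("side",S)):
    m=(c[...,2]>0.1)&(c[...,0]>.45)&(c[...,0]<.8)&(abs(c[...,1]+.13)<.2)
    P=c[m]
    best=None;rng=np.random.default_rng(0)
    for _ in range(500):
        a=P[rng.choice(len(P),3,False)];nn=np.cross(a[1]-a[0],a[2]-a[0]);
        if np.linalg.norm(nn)<1e-4: continue
        nn/=np.linalg.norm(nn);k=abs((P-a[0])@nn)<.002
        if best is None or k.sum()>best.sum():best=k
    Q=P[best];q=Q.mean(0);nn=np.linalg.svd(Q-q,full_matrices=False)[2][2];nn*=np.sign(nn[2])
    print(n,len(P),best.sum(),q.round(4),nn.round(4),"tilt",np.arccos(nn[2]).round(3),"az",np.arctan2(-nn[1],-nn[0]).round(3))
    x,y,z=np.percentile(Q,[0,100],axis=0).T;print(x,y,z)
E
```

```text
top 4401 1944 [ 0.6046 -0.1194  0.1752] [0.6477 0.1969 0.736 ] tilt 0.744 az -2.847
[0.49999264 0.71666855] [-0.27170782  0.02629951] [0.10013893 0.24258033]
side 5256 2098 [ 0.7959 -0.2429  0.3436] [ 0.9994 -0.0342  0.0027] tilt 1.568 az 3.107
[0.79154592 0.79993123] [-0.32999636 -0.16516144] [0.22686108 0.43147579]
```

The pictures show the lid standing open. In the side view, the box is around (300,270). In the top view, the fasteners are at about (295,182) and (343,169). I put the box at about (0.579, -0.131) with yaw 0.295, and the lid at about 0.74 rad. Next I turn the tool in line with the box, shut the fingers and go above the lid edge.

Call:
move_arm:
  increments:
    - [1,0,0,-8,0,0,0.166]
    - [1,0,0,-8,0,0,0.166]
    - [1,0,0,-8,0,0,0.166]
    - [1,0,0,-8,0,0,0.166]
    - [1,0,0,-8,0,0,0.165]
    - [1,0,0,-8,0,0,0.165]
  force: 40

```text
time_s: 1.75
eef_pos: [0.139, 0.4803, 0.3016]
tool_rot: [-1.878, -2.519, -0.0]
force: [-0.1, 0.7, -0.1]
opening: 0.0
```

Call:
move_arm:
  increments:
    - [1,-35.6,11.2,0,0,0,0]
    - [1,-35.6,11.2,0,0,0,0]
    - [1,-35.6,11.2,0,0,0,0]
    - [1,-35.6,11.2,0,0,0,0]
    - [1,-35.6,11.2,0,0,0,0]
    - [1,-35.6,11.2,0,0,0,0]
    - [1,-35.6,11.2,0,0,0,0]
    - [1,-35.6,11.2,0,0,0,0]
    - [1,-35.6,11.2,0,0,0,0]
    - [1,-35.6,11.2,0,0,0,0]

```text
time_s: 3.0
eef_pos: [0.3503, 0.1712, 0.3015]
tool_rot: [1.871, 2.524, 0.001]
force: [0.3, 0.6, -0.4]
opening: -0.0001
```

Call:
move_arm:
  increments:
    - [1,-35.6,11.2,0,0,0,0]
    - [1,-35.6,11.2,0,0,0,0]
    - [1,-35.6,11.2,0,0,0,0]
    - [1,-35.6,11.2,0,0,0,0]
    - [1,-35.6,11.2,0,0,0,0]
    - [1,-35.6,11.2,0,0,0,0]
    - [1,-35.6,11.2,0,0,0,0]
    - [1,-35.6,11.2,0,0,0,0]
    - [1,-35.6,11.2,0,0,0,0]
    - [1,-35.6,11.2,0,0,0,0]
    - [1,0,0,0,0,0,0]

```text
invalid input at $.increments: expected 1 to 10 rows
```

Call:
move_arm:
  increments:
    - [1,-35.6,11.2,0,0,0,0]
    - [1,-35.6,11.2,0,0,0,0]
    - [1,-35.6,11.2,0,0,0,0]
    - [1,-35.6,11.2,0,0,0,0]
    - [1,-35.6,11.2,0,0,0,0]
    - [1,-35.6,11.2,0,0,0,0]
    - [1,-35.6,11.2,0,0,0,0]
    - [1,-35.6,11.2,0,0,0,0]
    - [1,-35.6,11.2,0,0,0,0]
    - [1,-35.6,11.2,0,0,0,0]

```text
time_s: 4.25
eef_pos: [0.561, -0.137, 0.3013]
tool_rot: [1.871, 2.524, 0.0]
force: [0.9, 0.3, -0.3]
opening: 0.0002
```

```bash
python3 - <<'E'
from h import *
p,d=vision.snapshot("side"); cv2.imwrite("pics/side1.png",cv2.resize(p[150:350,190:420],None,fx=3,fy=3)[:,:,::-1])
s=r.observe();print(s["eef_pos"],s["tool_rot"],s["qpos"],s["force"])
E
```

```text
[ 0.56302062 -0.14065345  0.30021713] [ 1.87340514e+00  2.51854674e+00 -2.41114256e-03] [-0.24361845  0.39176567  0.33681184  1.5139561  -0.00245363  1.03547808] [ 2.2149742  -3.04743542  0.49763079]
```

View pics/side1.png

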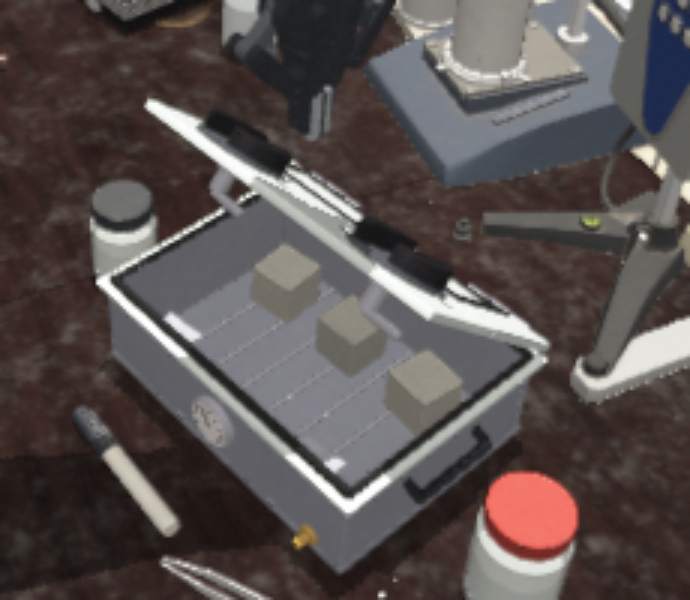

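Call:
move_arm:
  increments:
    - [1,0,0,20,0,0,0]
    - [1,0,0,20,0,0,0]
    - [1,0,0,10,0,0,0]
    - [1,0,0,0,0,0,0]

```text
time_s: 4.8
eef_pos: [0.5599, -0.1356, 0.2507]
tool_rot: [-1.87, -2.523, 0.001]
force: [0.8, 0.5, -0.3]
opening: -0.0003
```

Call:
move_arm:
  increments:
    - [1,0,-4,6,0,0,0]
    - [1,0,-5,6,0,0,0]
    - [1,0,-4.5,6,0,0,0]
    - [1,0,-4.5,6,0,0,0]

```text
time_s: 5.3
eef_pos: [0.5428, -0.1413, 0.2271]
tool_rot: [1.871, 2.523, 0.0]
force: [-0.4, -0.2, 1.0]
opening: 0.0005
```

```bash
python3 - <<'E'
from h import *
p,d=vision.snapshot("side"); cv2.imwrite("pics/side2.png",cv2.resize(p[150:350,190:420],None,fx=3,fy=3)[:,:,::-1])
s=r.observe();print(s["eef_pos"],s["tool_rot"],s["qpos"],s["force"])
E
```

```text
[ 0.54186498 -0.14127049  0.22615208] [-1.87042960e+00 -2.52214241e+00  1.44430076e-03] [-2.54901607e-01  3.73305398e-01  1.18342313e-01  1.31763790e+00
 -2.64353981e-04  1.02130992e+00] [-0.38207027 -0.85072362 -0.94216776]
```

View pics/side2.png

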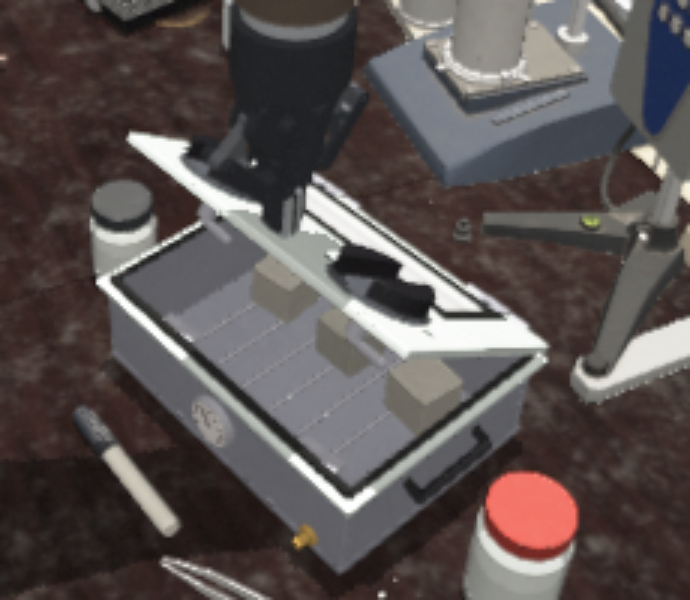

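The lid is swinging down under the fingertips at about (290,225), midway between the fasteners. I carry on along the arc.

Call:
move_arm:
  increments:
    - [1,0,-4,6,0,0,0]
    - [1,0,-4,6,0,0,0]
    - [1,0,-3.5,6,0,0,0]
    - [1,0,-3.5,6.5,0,0,0]
    - [1,0,-3,6.5,0,0,0]
    - [1,0,-3,6.5,0,0,0]
    - [1,0,-2.5,6.5,0,0,0]
    - [1,0,-2.5,7,0,0,0]
    - [1,0,-2,7,0,0,0]
    - [1,0,-2,7,0,0,0]

```text
time_s: 6.6
eef_pos: [0.5143, -0.1498, 0.1618]
tool_rot: [-1.871, -2.524, -0.0]
force: [-0.8, 0.6, 1.2]
opening: 0.0002
```

Call:
move_arm:
  increments:
    - [1,0,-1.5,7,0,0,0]
    - [1,0,-1.5,7,0,0,0]
    - [1,0,-1,7,0,0,0]
    - [1,0,-1,7,0,0,0]
    - [1,0,0,4,0,0,0]
    - [1,0,0,0,0,0,0]

```text
time_s: 7.35
eef_pos: [0.5093, -0.1511, 0.1298]
tool_rot: [-1.87, -2.523, 0.001]
force: [0.5, 0.6, -0.4]
opening: -0.0001
```

Call:
move_arm:
  increments:
    - [1,0,0,2,0,0,0]
    - [1,0,0,2,0,0,0]
    - [1,0,0,0,0,0,0]

```text
time_s: 7.72
eef_pos: [0.5096, -0.1512, 0.1262]
tool_rot: [-1.871, -2.524, 0.0]
force: [0.7, -0.3, 0.4]
opening: 0.0002
```

Call:
move_arm:
  increments:
    - [1,0,0,1,0,0,0]
    - [1,0,0,1,0,0,0]
    - [1,0,0,0,0,0,0]

```text
time_s: 8.1
eef_pos: [0.5097, -0.1513, 0.1246]
tool_rot: [1.871, 2.524, 0.0]
force: [-1.0, -0.4, 2.8]
opening: -0.0001
```

```bash
python3 - <<'E'
from h import *
p,d=vision.snapshot("side"); cv2.imwrite("pics/side3.png",cv2.resize(p[150:350,190:420],None,fx=3,fy=3)[:,:,::-1])
s=r.observe();print(s["eef_pos"],s["force"])
E
```

```text
[ 0.50971158 -0.15127435  0.12454233] [-0.45528155 -0.0924881   3.58430817]
```

View pics/side3.png

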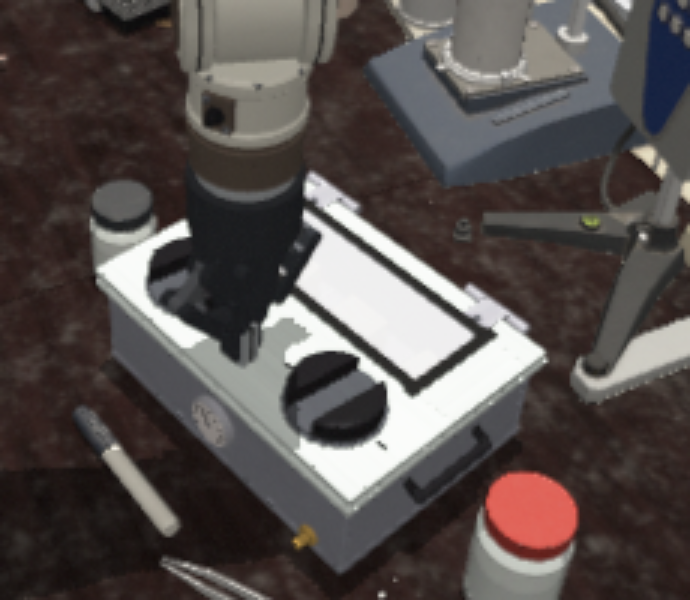

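The lid looks shut, and the seal has begun to push back with about 3 N. I press a little further.

Call:
move_arm:
  increments:
    - [1,0,0,1,0,0,0]
    - [1,0,0,0.5,0,0,0]
    - [1,0,0,0,0,0,0]
    - [1,0,0,0,0,0,0]

```text
time_s: 8.65
eef_pos: [0.5097, -0.1513, 0.123]
tool_rot: [1.871, 2.524, -0.0]
force: [-1.8, 0.7, 5.8]
opening: -0.0002
```

Call:
move_arm:
  increments:
    - [1,0,0,1,0,0,0]
    - [1,0,0,0.5,0,0,0]
    - [1,0,0,0,0,0,0]
    - [1,0,0,0,0,0,0]

```text
time_s: 9.15
eef_pos: [0.5097, -0.1513, 0.122]
tool_rot: [1.871, 2.523, 0.0]
force: [-2.4, 0.8, 8.4]
opening: 0.0001
```

Call:
move_arm:
  increments:
    - [1,0,0,-25,0,0,0]
    - [1,0,0,-40,0,0,0]
    - [1,0,-35,-25,0,0,0]
    - [1,0,-35,0,0,0,0]
    - [1,0,-35,0,0,0,0]
    - [1,0,-35,0,0,0,0]
    - [1,0,0,0,0,0,0]

```text
time_s: 10.02
eef_pos: [0.3738, -0.1921, 0.2109]
tool_rot: [-1.873, -2.521, 0.0]
force: [-0.1, -0.2, -0.1]
opening: 0.0001
```

```bash
python3 - <<'E'
from h import *
yaw=.295;c,s_=np.cos(yaw),np.sin(yaw);B=np.array([.5787,-.1305])
def loc(P): 
    d=P[:2]-B; return np.r_[c*d[0]+s_*d[1],-s_*d[0]+c*d[1],P[2]]
print(r.observe()["eef_pos"])
for n in ("top","side"):
    p,d=vision.snapshot(n); cv2.imwrite(f"pics/{n}4.png",(cv2.resize(p[150:350,190:420],None,fx=3,fy=3) if n=="side" else cv2.resize(p[120:240,240:400],None,fx=5,fy=5))[:,:,::-1]); np.save(n+"4d.npy",d)
    np.save(n+"4p.npy",p)
    for l in ["curing_box","lid_edge","fastener_left_slot","fastener_right_slot"]:
        for o in place_of(n,l)[:2]: P=w(n,o["centre"])[:3];print(n,l,round(o["conf"],2),P.round(4),loc(P).round(4))
    C=cloud(n,d)
    L=np.einsum('ij,hwj->hwi',np.array([[c,s_],[-s_,c]]),C[...,:2]-B)
    z=C[...,2]
    m=(abs(L[...,0])<.1)&(abs(L[...,1])<.14)&(z>.085)&(z<.11)
    A=np.c_[L[m],np.ones(m.sum())];k=np.linalg.lstsq(A,z[m],rcond=None)[0];print("lid plane slope",k)
    for sy in (1,-1):
        h=(z>.1125)&(z<.13)&(np.hypot(L[...,0]+.054,L[...,1]-sy*.075)<.045)
        Q=L[h];(cx,cy),rr=cv2.minEnclosingCircle((Q*1000).astype(np.float32));print("head",sy,len(Q),Q.mean(0).round(4),cx,cy,rr,np.median(z[h]))
E
```

```text
[ 0.37378131 -0.1921403   0.21092452]
top curing_box 0.9 [ 0.5758 -0.1351 -0.0011] [-0.0041 -0.0036 -0.0011]
top lid_edge 0.65 [ 0.5001 -0.1532  0.1034] [-0.0818  0.0012  0.1034]
top fastener_left_slot 0.92 [ 0.5077 -0.0708  0.1196] [-0.0505  0.0777  0.1196]
top fastener_right_slot 0.87 [ 0.5481 -0.217   0.1175] [-0.0544 -0.0738  0.1175]
lid plane slope [-0.02052764 -0.00240564  0.10294931]
head 1 223 [-0.0521  0.0746] -49.85929870605469 71.34716796875 36.952754974365234 0.12126746860865345
head -1 236 [-0.051  -0.0756] -51.906951904296875 -76.17353820800781 35.467498779296875 0.12167581309802478
side curing_box 0.8 [ 0.5787 -0.1292 -0.0016] [ 0.0003  0.0012 -0.0016]
side curing_box 0.71 [ 0.51   -0.0714  0.1174] [-0.0486  0.0765  0.1174]
side lid_edge 0.9 [ 0.4979 -0.1476  0.104 ] [-0.0823  0.0071  0.104 ]
side fastener_left_slot 0.86 [ 0.5101 -0.0704  0.1186] [-0.0482  0.0774  0.1186]
side fastener_right_slot 0.84 [ 0.5513 -0.2138  0.1247] [-0.0504 -0.0718  0.1247]
side fastener_right_slot 0.38 [ 0.5806 -0.13   -0.0024] [ 0.002  -0.0001 -0.0024]
lid plane slope [-0.01070349  0.00584811  0.1008738 ]
head 1 388 [-0.0558  0.0732] -53.562103271484375 76.59039306640625 35.13195037841797 0.12017950806411631
head -1 477 [-0.0551 -0.0762] -53.50503158569336 -73.03890228271484 34.83122253417969 0.12047615289203428
```

View pics/top4.png

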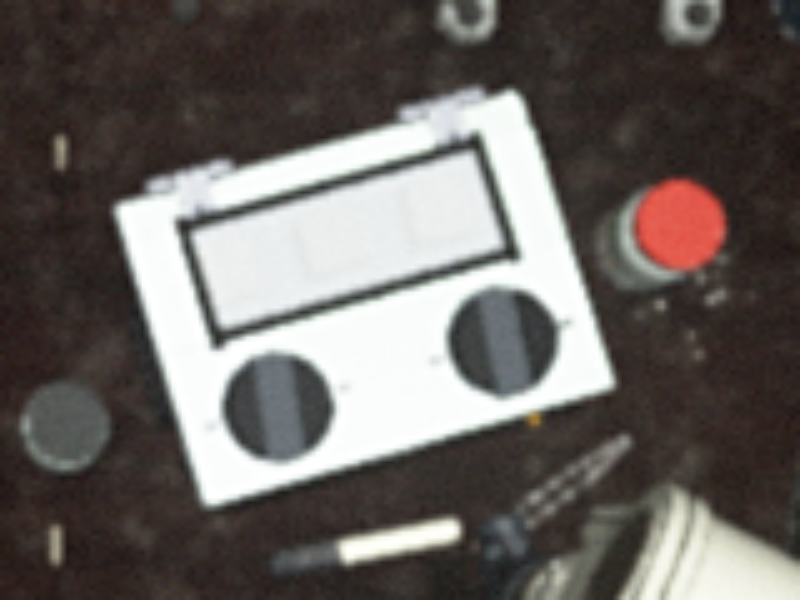

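View pics/side4.png

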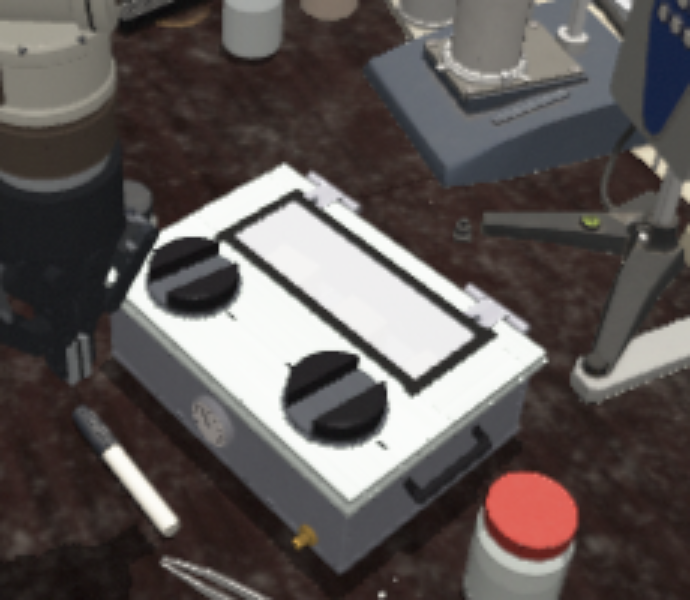

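The lid is down. The top picture shows both slots nearly front to back, the left at about (280,407) and the right at about (503,341). I measure the centres and slot angles more closely.

```bash
cat > fit.py <<'E'
from h import *
import sys
yaw=.295;c,s_=np.cos(yaw),np.sin(yaw);B=np.array([.5787,-.1305]);M=np.array([[c,s_],[-s_,c]])
def plane(n,uv,z):
    m=vision.camera_model(n);K=np.array(m["mtx"]);E=np.linalg.inv(np.array(m["extrinsics"]))
    ray=np.c_[(uv-K[[0,1],[2,2]])/K[[0,1],[0,1]],np.ones(len(uv))]@E[:3,:3].T
    o=E[:3,3];return (o+ray*((z-o[2])/ray[:,2])[:,None])[:,:2]
def run(p,n,zt):
  p=p.astype(int)
  v,u=np.mgrid[:384,:512];uv=np.c_[u.ravel(),v.ravel()].astype(float)
  g=p.sum(2).ravel()/3; L=(plane(n,uv,zt)-B)@M.T
  Lf=(plane(n,uv,zt-.014)-B)@M.T
  for sy in (1,-1):
    q=np.hypot(L[:,0]+.054,L[:,1]-sy*.075)<.05
    dark=q&(g<130); 
    cc=L[dark];(x,y),rr=cv2.minEnclosingCircle((cc*1000).astype(np.float32))
    ctr=cc.mean(0)
    q2=np.hypot(*(L-ctr).T)<.029
    sl=q2&(g>55)&(g<150)
    S=Lf[sl];
    # slot direction by PCA
    V=np.linalg.svd(S-S.mean(0),full_matrices=False)[2][0];ang=-np.arctan(V[1]/V[0])
    print(n,sy,"head",ctr.round(4),(round(x,1),round(y,1),round(rr,1)),dark.sum(),"slot",S.mean(0).round(4),sl.sum(),"phi",round(ang,3),"grey",np.percentile(g[q2],[5,25,50,75,95]).round())
  q=(abs(L[:,0])<.15)&(abs(L[:,1])<.2)
if __name__=="__main__":
  for n in ("top","side"): run(np.load(n+"4p.npy"),n,.1215)
  # lid outline in top
  p=np.load("top4p.npy").astype(int);v,u=np.mgrid[:384,:512]
  m=((p.sum(2)>560)&(u>255)&(u<370)&(v>130)&(v<230)).astype(np.uint8)
  cs,_=cv2.findContours(m,0,2);k=max(cs,key=cv2.contourArea);(a,b,t)=cv2.minAreaRect(k);bx=cv2.boxPoints((a,b,t))
  P=plane("top",bx.astype(float),.102);print(P, (P-B)@M.T)
  e=[P[i]-P[(i+1)%4] for i in range(4)];print([ (np.linalg.norm(x).round(4),np.arctan2(x[1],x[0]).round(3)) for x in e],P.mean(0))
E
python3 fit.py
```

```text
top 1 head [-0.0538  0.0769] (-62.6, 77.7, 41.4) 361 slot [-0.0534  0.0746] 267 phi -0.039 grey [ 62.  68.  94. 113. 118.]
top -1 head [-0.0533 -0.0717] (-61.0, -74.7, 42.6) 367 slot [-0.0523 -0.0743] 245 phi 0.366 grey [ 54.  63.  84. 111. 115.]
side 1 head [-0.0591  0.0725] (-54.0, 75.2, 49.7) 809 slot [-0.0508  0.0819] 128 phi 0.138 grey [ 18.  33.  40.  97. 108.]
side -1 head [-0.056  -0.0798] (-51.2, -76.5, 48.3) 958 slot [-0.048  -0.0701] 201 phi 0.081 grey [ 18.  38.  40. 105. 107.]
[[ 0.64123437  0.0326932 ]
 [ 0.72593963 -0.23268718]
 [ 0.52360854 -0.29012429]
 [ 0.44214433 -0.02796723]] [[ 0.10727978  0.13796237]
 [ 0.11116931 -0.14058134]
 [-0.09912077 -0.13671158]
 [-0.1008464   0.13780575]]
[(np.float64(0.2786), np.float64(1.88)), (np.float64(0.2103), np.float64(0.277)), (np.float64(0.2745), np.float64(-1.27)), (np.float64(0.2081), np.float64(-2.846))] [ 0.58323172 -0.12952138]
```

```bash
sed -i 's/(g>55)&(g<150)/(g>(88 if n=="top" else 75))\&(g<(130 if n=="top" else 125))/; s/(g<130); /(g<(125 if n=="top" else 115))/' fit.py; python3 fit.py | head -4
python3 - <<'E'
from fit import *
p=np.load("top4p.npy").astype(int).sum(2)//3
# upsampled rectified view of heads at head-top plane with model overlay
for n in("top","side"):
  P=np.load(n+"4p.npy");out=[]
  m=vision.camera_model(n);K=np.array(m["mtx"]);E=np.array(m["extrinsics"])
  for sy in(1,-1):
    S=400;xx,yy=np.meshgrid(np.linspace(.05,-.05,S),np.linspace(.05,-.05,S),indexing='ij')
    lx=xx-.054;ly=yy+sy*.075;W=np.stack([B[0]+c*lx-s_*ly,B[1]+s_*lx+c*ly,np.full_like(lx,.1215),np.ones_like(lx)],-1)
    q=W@E.T;q=q[...,:3]@K.T;uv=(q[...,:2]/q[...,2:]).astype(np.float32)
    im=cv2.remap(P,uv[...,0],uv[...,1],cv2.INTER_CUBIC).copy()
    cv2.circle(im,(200,200),int(.034/.1*S),(255,0,0),1);cv2.line(im,(148,0),(148,399),(0,255,0),1);cv2.line(im,(252,0),(252,399),(0,255,0),1)
    out.append(im)
  cv2.imwrite(f"pics/rect_{n}.png",np.hstack(out)[:,:,::-1])
E
```

```text
top 1 head [-0.0541  0.0772] (-62.4, 77.0, 41.3) 355 slot [-0.054   0.0747] 140 phi 0.109 grey [ 62.  68.  94. 113. 118.]
top -1 head [-0.0532 -0.0718] (-61.9, -73.3, 42.3) 356 slot [-0.052  -0.0762] 125 phi 0.083 grey [ 54.  63.  84. 111. 115.]
side 1 head [-0.059   0.0726] (-54.0, 75.2, 49.7) 790 slot [-0.0509  0.0815] 105 phi 0.147 grey [ 18.  35.  40.  97. 108.]
side -1 head [-0.0561 -0.0797] (-50.3, -77.2, 48.0) 937 slot [-0.0477 -0.0701] 181 phi 0.114 grey [ 18.  38.  40. 105. 107.]
```

View pics/rect_top.png

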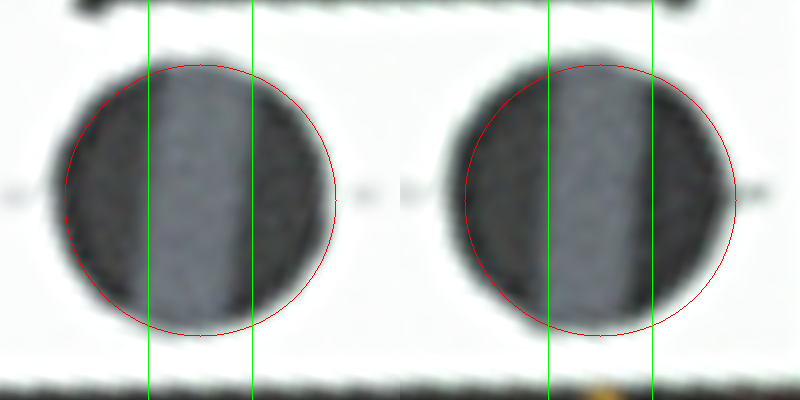

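View pics/rect_side.png

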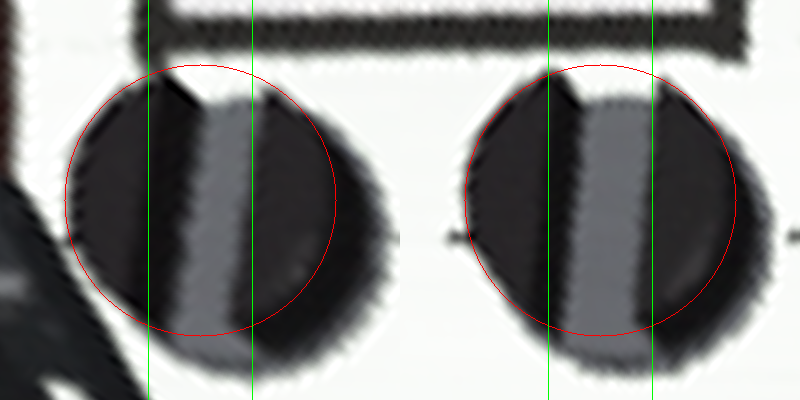

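Both cameras put the heads within about 2 mm of where I expected them. Slot angles come out at about 0.12 for the left and 0.10 for the right. I go to hover over the left slot.

Call:
move_arm:
  increments:
    - [1,15.2,32.1,0,0,0,0]
    - [1,15.2,32.1,0,0,0,0]
    - [1,15.2,32.1,0,0,0,0]
    - [1,15.2,32.1,0,0,0,0]
    - [1,15.3,32.2,0,0,0,0]
    - [1,0,0,20,0,0,0.12]
    - [1,0,0,25,0,0,0]
    - [1,0,0,15,0,0,0]
    - [1,0,0,0,0,0,0]
    - [1,0,0,0,0,0,0]

```text
time_s: 11.78
eef_pos: [0.5078, -0.0726, 0.1521]
tool_rot: [2.018, 2.406, 0.001]
force: [0.1, -0.1, 0.3]
opening: 0.0001
```

```bash
python3 - <<'E'
from h import *
s=r.observe();print(s["eef_pos"],s["qpos"],s["force"])
T=R.from_rotvec(s["tool_rot"]).as_matrix()
p,d=vision.snapshot("side");o=s["eef_pos"]
x0,y0=180,180
im=cv2.resize(p[y0:y0+110,x0:x0+150],None,fx=5,fy=5,interpolation=cv2.INTER_CUBIC)
def P(q): 
    a=(pix("side",q)-[x0,y0]+.5)*5;return tuple(int(round(v)) for v in a)
# predicted fingertip rectangle and its projection at head plane and floor
for z,col in ((o[2]-.022,(255,0,0)),(.1215,(0,255,0))):
    cs=[o+T[:,0]*a*.011+T[:,1]*b*.0145 for a,b in((1,1),(1,-1),(-1,-1),(-1,1))]
    cs=[np.r_[q[:2],z] for q in cs]
    cv2.polylines(im,[np.array([P(q) for q in cs])],True,col,1)
cv2.imwrite("pics/side5.png",im[:,:,::-1])
E
```

```text
[ 0.50782484 -0.0726338   0.15208328] [-1.42065790e-01  3.32116747e-01 -1.43373517e-01  1.09397070e+00
  1.70328750e-07  1.25387336e+00] [ 0.05717793 -0.0502441   0.29005101]
```

View pics/side5.png

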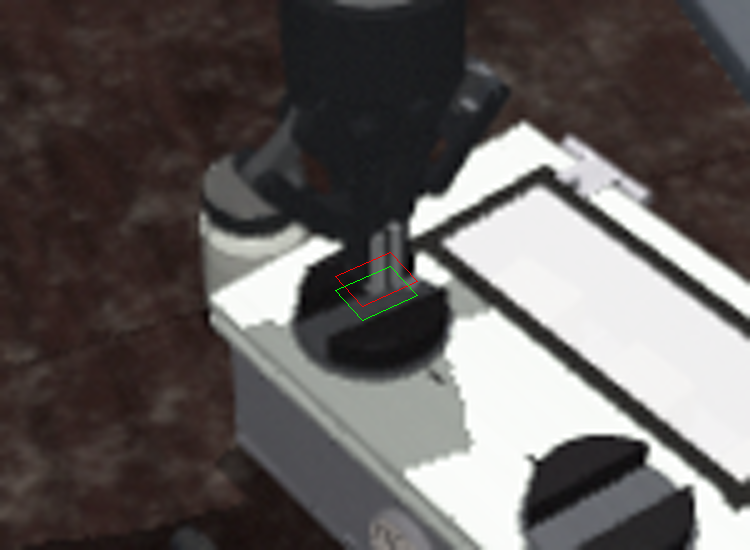

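Call:
move_arm:
  increments:
    - [1,-0.9,-2.4,0,0,0,0]
    - [1,0,0,5,0,0,0]
    - [1,0,0,5,0,0,0]
    - [1,0,0,3,0,0,0]
    - [1,0,0,0,0,0,0]

```text
time_s: 12.45
eef_pos: [0.5047, -0.0737, 0.1378]
tool_rot: [-2.018, -2.406, 0.001]
force: [-0.1, 0.0, -1.0]
opening: 0.0004
```

Call:
move_arm:
  increments:
    - [1,0,0,3,0,0,0]
    - [1,0,0,2,0,0,0]
    - [1,0,0,0,0,0,0]

```text
time_s: 12.82
eef_pos: [0.5049, -0.0737, 0.1331]
tool_rot: [-2.019, -2.407, 0.0]
force: [-0.4, -0.3, -0.5]
opening: 0.0002
```

```bash
python3 - <<'E'
from h import *
s=r.observe();print(s["eef_pos"],s["force"],s["moment"])
p,d=vision.snapshot("side");x0,y0=200,200
cv2.imwrite("pics/side6.png",cv2.resize(p[y0:y0+80,x0:x0+100],None,fx=7,fy=7,interpolation=cv2.INTER_CUBIC)[:,:,::-1])
E
```

```text
[ 0.50487439 -0.07371938  0.13308208] [-0.41276327 -0.265522   -0.49866588] [ 0.03693608 -0.02676066 -0.00086688]
```

View pics/side6.png

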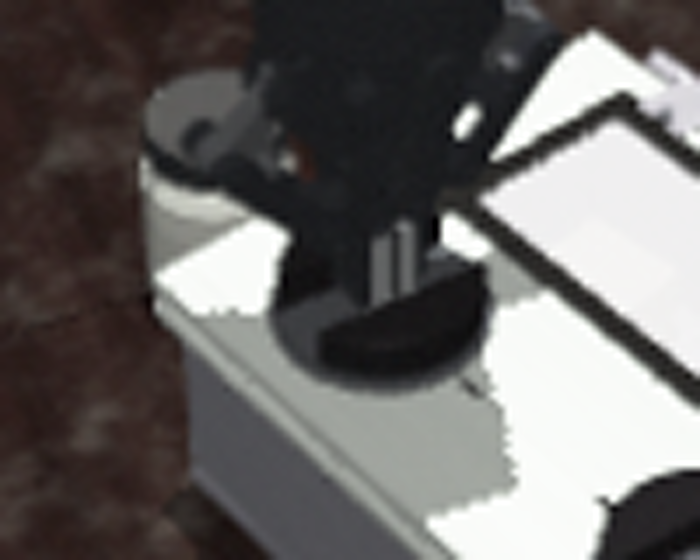

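The fingers sit in the left slot at about (395,290) without touching anything. I turn clockwise.

Call:
move_arm:
  increments:
    - [1,0,0,0,0,0,0.08]
    - [1,0,0,0,0,0,0.08]
    - [1,0,0,0,0,0,0.08]
    - [1,0,0,0,0,0,0.08]
    - [1,0,0,0,0,0,0.08]
    - [1,0,0,0,0,0,0.08]
    - [1,0,0,0,0,0,0.08]
    - [1,0,0,0,0,0,0]

```text
time_s: 13.88
eef_pos: [0.5055, -0.0729, 0.1336]
tool_rot: [-2.603, -1.757, -0.003]
force: [1.6, 3.5, 0.3]
opening: -0.0001
```

```bash
cat > st.py <<'E'
from h import *
s=r.observe();T=R.from_rotvec(s["tool_rot"]).as_matrix()
print(s["time_s"],s["eef_pos"].round(4),"F",s["force"].round(2),"M",s["moment"].round(3),"phi",round(.295-np.arctan2(T[1,1],T[0,1]),3),"Ftool",(T.T@s["force"]).round(2),"Mtool",(T.T@s["moment"]).round(3))
E
python3 st.py
```

```text
13.875 [ 0.5055 -0.0729  0.1336] F [1.63 3.5  0.31] M [ 0.755 -0.173 -0.029] phi 0.678 Ftool [ 3.86  0.2  -0.3 ] Mtool [0.122 0.764 0.03 ]
```

Call:
move_arm:
  increments:
    - [1,1,0,0,0,0,0.08]
    - [1,0,0,0,0,0,0.08]
    - [1,0,0,0,0,0,0.08]
    - [1,0,0,0,0,0,0.08]
    - [1,0,0,0,0,0,0]

```text
time_s: 14.5
eef_pos: [0.5058, -0.0724, 0.1336]
tool_rot: [-2.85, -1.321, -0.002]
force: [1.6, 3.4, 0.8]
opening: 0.0001
```

```bash
python3 st.py; python3 - <<'E'
from h import *
p,d=vision.snapshot("side");x0,y0=200,200
cv2.imwrite("pics/side7.png",cv2.resize(p[y0:y0+80,x0:x0+100],None,fx=7,fy=7,interpolation=cv2.INTER_CUBIC)[:,:,::-1])
E
```

```text
14.5 [ 0.5058 -0.0724  0.1336] F [1.63 3.45 0.8 ] M [ 0.696 -0.24   0.023] phi 0.998 Ftool [ 3.68 -0.98 -0.8 ] Mtool [ 0.266  0.687 -0.023]
```

View pics/side7.png

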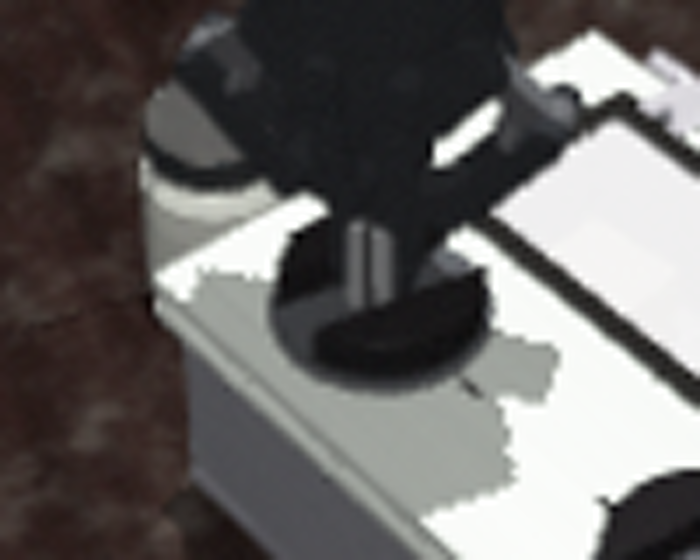

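The head hasn't followed. The shut fingertips are narrower than I assumed and turn freely inside the slot. I go back to the slot's angle and spread the fingers along it, so both tips drive the head as a couple.

Call:
move_arm:
  increments:
    - [1,-1,0,0,0,0,-0.145]
    - [1,0,0,0,0,0,-0.145]
    - [1,0,0,0,0,0,-0.145]
    - [1,0,0,0,0,0,-0.145]
    - [1,0,0,0,0,0,-0.145]
    - [1,0,0,0,0,0,-0.145]
    - [1,0,0,0,0,0,0]

```text
time_s: 15.42
eef_pos: [0.5041, -0.0739, 0.133]
tool_rot: [-2.031, -2.396, 0.002]
force: [-0.9, 1.1, -0.6]
opening: 0.0
```

Call:
move_arm:
  increments:
    - [0,0,0,0,0,0,0]
    - [0,0,0,0,0,0,0]
    - [0,0,0,0,0,0,0]
    - [0,0,0,0,0,0,0]

```text
time_s: 15.92
eef_pos: [0.5048, -0.0736, 0.1334]
tool_rot: [2.031, 2.397, -0.0]
force: [1.5, 2.3, 0.6]
opening: 0.0429
```

```bash
python3 st.py; python3 - <<'E'
from h import *
p,d=vision.snapshot("side");x0,y0=200,200
cv2.imwrite("pics/side8.png",cv2.resize(p[y0:y0+80,x0:x0+100],None,fx=7,fy=7,interpolation=cv2.INTER_CUBIC)[:,:,::-1])
E
```

```text
15.925 [ 0.5048 -0.0736  0.1334] F [1.51 2.31 0.63] M [ 0.491 -0.159 -0.091] phi 0.13 Ftool [ 2.03  1.87 -0.63] Mtool [-0.237  0.458  0.091]
```

View pics/side8.png

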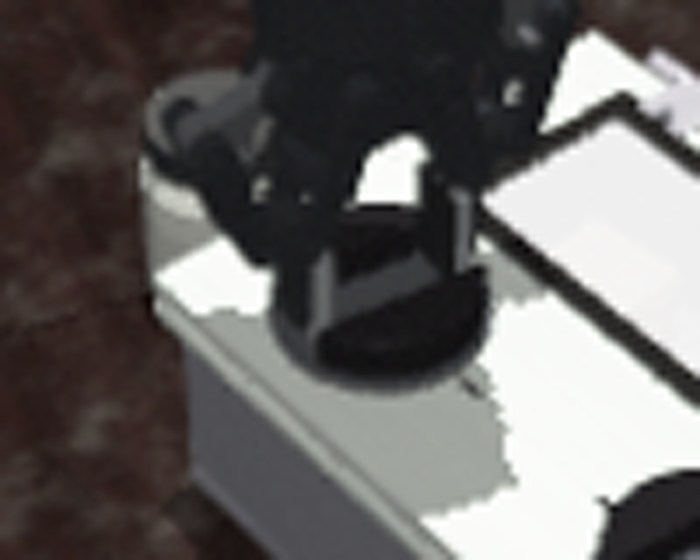

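Call:
move_arm:
  increments:
    - [0,0.8,0,2,0,0,0]
    - [0,0,0,2,0,0,0]
    - [0,0,0,0,0,0,0]

```text
time_s: 16.35
eef_pos: [0.5043, -0.0731, 0.129]
tool_rot: [-2.031, -2.396, 0.001]
force: [-0.8, -0.3, -0.9]
opening: 0.0432
```

```bash
python3 st.py
```

```text
16.35 [ 0.5043 -0.0731  0.129 ] F [-0.79 -0.27 -0.87] M [ 0.01  -0.012 -0.05 ] phi 0.13 Ftool [-0.13 -0.82  0.87] Mtool [-0.014  0.008  0.05 ]
```

Forces are close to zero. I turn clockwise in small steps.

Call:
move_arm:
  increments:
    - [0,0,0,0,0,0,0.08]
    - [0,0,0,0,0,0,0.08]
    - [0,0,0,0,0,0,0.08]
    - [0,0,0,0,0,0,0.08]
    - [0,0,0,0,0,0,0]

```text
time_s: 16.98
eef_pos: [0.5044, -0.0724, 0.1293]
tool_rot: [-2.385, -2.044, -0.0]
force: [-0.6, 2.6, 0.7]
opening: 0.0427
```

```bash
python3 st.py; python3 - <<'E'
from h import *
p,d=vision.snapshot("side");x0,y0=200,200
cv2.imwrite("pics/side9.png",cv2.resize(p[y0:y0+80,x0:x0+100],None,fx=7,fy=7,interpolation=cv2.INTER_CUBIC)[:,:,::-1])
E
```

```text
16.975 [ 0.5044 -0.0724  0.1293] F [-0.58  2.59  0.71] M [0.47  0.046 0.068] phi 0.449 Ftool [ 2.47 -0.97 -0.71] Mtool [ 0.117  0.458 -0.068]
```

View pics/side9.png

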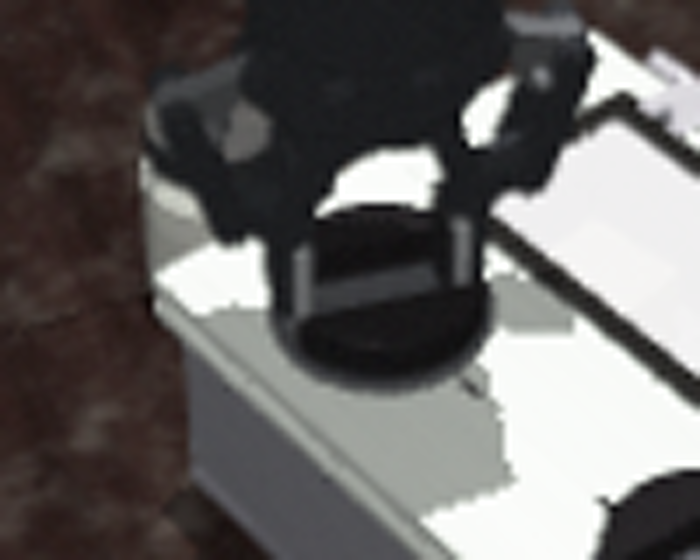

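The head follows now. I continue.

Call:
move_arm:
  increments:
    - [0,0.5,0,0,0,0,0.08]
    - [0,0,0,0,0,0,0.08]
    - [0,0,0,0,0,0,0.08]
    - [0,0,0,0,0,0,0.08]
    - [0,0,0,0,0,0,0.08]
    - [0,0,0,0,0,0,0]

```text
time_s: 17.77
eef_pos: [0.5048, -0.0716, 0.1294]
tool_rot: [-2.742, -1.531, -0.002]
force: [-0.0, 5.2, -0.2]
opening: 0.0429
```

```bash
python3 st.py
```

```text
17.775 [ 0.5048 -0.0716  0.1294] F [-0.    5.22 -0.19] M [ 0.957 -0.064  0.062] phi 0.847 Ftool [ 4.44 -2.74  0.2 ] Mtool [ 0.448  0.848 -0.061]
```

Call:
move_arm:
  increments:
    - [0,0.9,-0.5,0,0,0,0.08]
    - [0,0,0,0,0,0,0.08]
    - [0,0,0,0,0,0,0.08]
    - [0,0,0,0,0,0,0.08]
    - [0,0,0,0,0,0,0]

```text
time_s: 18.4
eef_pos: [0.5051, -0.0713, 0.1293]
tool_rot: [2.952, 1.075, 0.001]
force: [2.2, 2.5, -0.1]
opening: 0.0426
```

```bash
python3 st.py
```

```text
18.4 [ 0.5051 -0.0713  0.1293] F [ 2.2   2.47 -0.06] M [ 0.555 -0.28   0.122] phi 1.167 Ftool [ 3.27 -0.48  0.06] Mtool [ 0.246  0.571 -0.122]
```

Call:
move_arm:
  increments:
    - [0,0.6,0,0,0,0,0.08]
    - [0,0,0,0,0,0,0.08]
    - [0,0,0,0,0,0,0.08]
    - [0,0,0,0,0,0,0.08]
    - [0,0,0,0,0,0,0]

```text
time_s: 19.02
eef_pos: [0.5057, -0.0711, 0.1295]
tool_rot: [3.085, 0.591, 0.001]
force: [2.5, 2.0, -1.0]
opening: 0.0429
```

```bash
python3 st.py
```

```text
19.025 [ 0.5057 -0.0711  0.1295] F [ 2.52  1.96 -0.98] M [ 0.468 -0.451  0.07 ] phi 1.487 Ftool [ 3.07 -0.89  0.98] Mtool [ 0.269  0.592 -0.07 ]
```

Call:
move_arm:
  increments:
    - [0,0,0,0,0,0,0.06]
    - [0,0,0,0,0,0,0.05]
    - [0,0,0,0,0,0,0]

```text
time_s: 19.4
eef_pos: [0.5058, -0.0711, 0.1295]
tool_rot: [3.113, 0.42, 0.002]
force: [3.9, 2.6, -1.2]
opening: 0.0425
```

```bash
python3 st.py
```

```text
19.4 [ 0.5058 -0.0711  0.1295] F [ 3.92  2.56 -1.16] M [ 0.431 -0.726  0.1  ] phi 1.597 Ftool [ 4.46 -1.43  1.17] Mtool [ 0.224  0.814 -0.099]
```

Call:
move_arm:
  increments:
    - [0,0,0,0,0,0,0.04]
    - [0,0,0,0,0,0,0.03]
    - [0,0,0,0,0,0,0]

```text
time_s: 19.77
eef_pos: [0.5061, -0.071, 0.1296]
tool_rot: [3.126, 0.31, 0.003]
force: [4.5, 1.0, -2.6]
opening: 0.0428
```

```bash
python3 st.py; python3 - <<'E'
from h import *
p,d=vision.snapshot("side");x0,y0=200,200
cv2.imwrite("pics/side10.png",cv2.resize(p[y0:y0+80,x0:x0+100],None,fx=7,fy=7,interpolation=cv2.INTER_CUBIC)[:,:,::-1])
E
```

```text
19.775 [ 0.5061 -0.071   0.1296] F [ 4.52  1.01 -2.59] M [ 0.412 -1.055  0.516] phi 1.668 Ftool [ 4.62 -0.11  2.6 ] Mtool [ 0.197  1.116 -0.515]
```

View pics/side10.png

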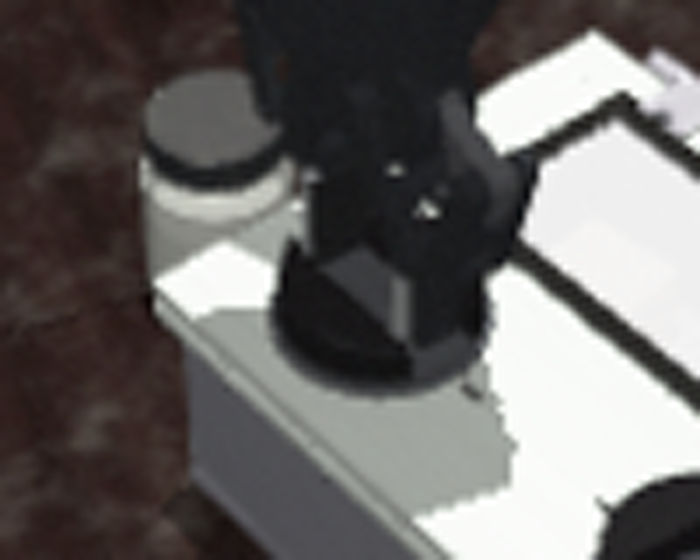

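The left fastener is at its stop: the moment climbs to 0.5 N m and the slot lines up with the mark at (470,380). I relax, lift and go to the right fastener, correcting for the offset found on the left.

Call:
move_arm:
  increments:
    - [0,0,0,0,0,0,-0.07]
    - [0,0,0,-15,0,0,0]
    - [0,0,0,-35,0,0,0]
    - [0,5.1,29.6,0,0,0,0]
    - [0,5.1,29.6,0,0,0,0]
    - [0,5.1,29.6,0,0,0,0]
    - [0,5.1,29.6,0,0,0,0]
    - [0,5.1,29.6,0,0,0,0]

```text
time_s: 20.82
eef_pos: [0.5675, -0.2084, 0.1796]
tool_rot: [3.114, 0.415, -0.005]
force: [0.1, 0.8, 0.9]
opening: 0.0428
```

Call:
move_arm:
  increments:
    - [0,0,0,0,0,0,-0.15]
    - [0,0,0,0,0,0,-0.15]
    - [0,0,0,0,0,0,-0.15]
    - [0,0,0,0,0,0,-0.15]
    - [0,0,0,0,0,0,-0.15]
    - [0,0,0,0,0,0,-0.15]
    - [0,0,0,0,0,0,-0.15]
    - [0,0,0,0,0,0,-0.15]
    - [0,0,0,0,0,0,-0.15]
    - [0,0,0,0,0,0,-0.15]

```text
time_s: 22.08
eef_pos: [0.5671, -0.2075, 0.1795]
tool_rot: [-1.989, -2.43, 0.004]
force: [-0.3, 0.2, 0.0]
opening: 0.0426
```

```bash
python3 st.py; python3 - <<'E'
from h import *
p,d=vision.snapshot("side");x0,y0=200,180
cv2.imwrite("pics/side11.png",cv2.resize(p[y0:y0+130,x0:x0+180],None,fx=4,fy=4,interpolation=cv2.INTER_CUBIC)[:,:,::-1])
E
```

```text
22.075 [ 0.5671 -0.2075  0.1795] F [-0.26  0.22  0.05] M [ 0.03  -0.004  0.018] phi 0.096 Ftool [ 0.27 -0.21 -0.05] Mtool [-0.01   0.029 -0.018]
```

View pics/side11.png

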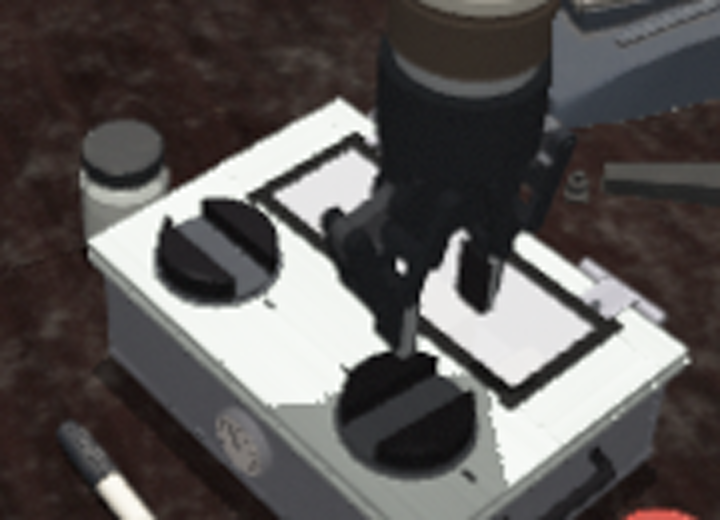

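Call:
move_arm:
  increments:
    - [0,-2.9,-17.8,0,0,0,0]
    - [0,0,0,20,0,0,0]
    - [0,0,0,15,0,0,0]
    - [0,0,0,0,0,0,0]
    - [0,0,0,0,0,0,0]

```text
time_s: 22.75
eef_pos: [0.5519, -0.2134, 0.1446]
tool_rot: [1.995, 2.427, -0.0]
force: [0.9, 0.6, 0.2]
opening: 0.0425
```

```bash
python3 st.py; python3 - <<'E'
from h import *
p,d=vision.snapshot("side");x0,y0=250,220
cv2.imwrite("pics/side12.png",cv2.resize(p[y0:y0+80,x0:x0+100],None,fx=7,fy=7,interpolation=cv2.INTER_CUBIC)[:,:,::-1])
E
```

```text
22.75 [ 0.5519 -0.2134  0.1446] F [0.92 0.63 0.23] M [ 0.02 -0.05  0.01] phi 0.1 Ftool [ 0.44  1.03 -0.23] Mtool [-0.053  0.01  -0.01 ]
```

View pics/side12.png

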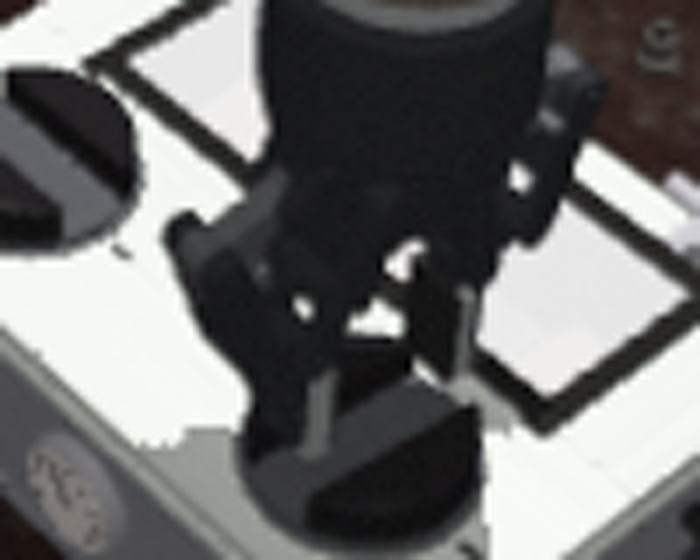

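Call:
move_arm:
  increments:
    - [0,0,-1.5,4,0,0,0]
    - [0,0,0,4,0,0,0]
    - [0,0,0,0,0,0,0]

```text
time_s: 23.18
eef_pos: [0.5501, -0.2136, 0.1359]
tool_rot: [-1.994, -2.427, 0.001]
force: [-0.2, -0.0, -0.0]
opening: 0.0427
```

```bash
python3 st.py
```

```text
23.175 [ 0.5501 -0.2136  0.1359] F [-0.17 -0.   -0.04] M [-0.024 -0.054  0.032] phi 0.1 Ftool [ 0.03 -0.16  0.04] Mtool [-0.048 -0.034 -0.032]
```

Call:
move_arm:
  increments:
    - [0,0,0,3,0,0,0]
    - [0,0,0,3,0,0,0]
    - [0,0,0,0,0,0,0]

```text
time_s: 23.55
eef_pos: [0.5502, -0.2136, 0.13]
tool_rot: [-1.994, -2.427, 0.001]
force: [-0.5, 0.4, -0.8]
opening: 0.0427
```

```bash
python3 st.py
```

```text
23.55 [ 0.5502 -0.2136  0.13  ] F [-0.52  0.37 -0.77] M [-0.048 -0.009  0.009] phi 0.1 Ftool [ 0.47 -0.44  0.77] Mtool [ 0.001 -0.048 -0.009]
```

The fingers are in the right slot without contact. I turn clockwise.

Call:
move_arm:
  increments:
    - [0,0,0,0,0,0,0.08]
    - [0,0,0,0,0,0,0.08]
    - [0,0,0,0,0,0,0.08]
    - [0,0,0,0,0,0,0.08]
    - [0,0,0,0,0,0,0]

```text
time_s: 24.18
eef_pos: [0.5504, -0.2141, 0.1303]
tool_rot: [2.355, 2.079, -0.001]
force: [0.7, -1.5, -0.9]
opening: 0.0426
```

```bash
python3 st.py; python3 - <<'E'
from h import *
p,d=vision.snapshot("side");x0,y0=250,220
cv2.imwrite("pics/side13.png",cv2.resize(p[y0:y0+80,x0:x0+100],None,fx=7,fy=7,interpolation=cv2.INTER_CUBIC)[:,:,::-1])
E
```

```text
24.175 [ 0.5504 -0.2141  0.1303] F [ 0.67 -1.51 -0.91] M [-0.441 -0.109  0.086] phi 0.419 Ftool [-1.42  0.86  0.92] Mtool [-0.163 -0.424 -0.086]
```

View pics/side13.png

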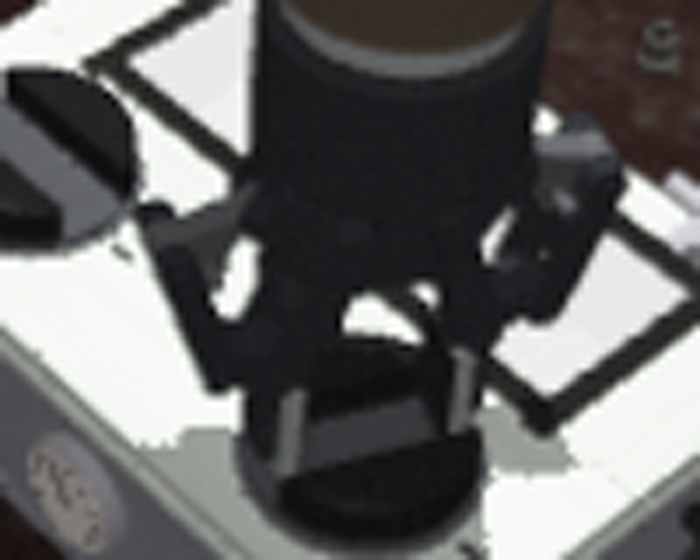

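Call:
move_arm:
  increments:
    - [0,-0.5,0,0,0,0,0.08]
    - [0,0,0,0,0,0,0.08]
    - [0,0,0,0,0,0,0.08]
    - [0,0,0,0,0,0,0.08]
    - [0,0,0,0,0,0,0.08]
    - [0,0,0,0,0,0,0]

```text
time_s: 24.98
eef_pos: [0.5502, -0.2144, 0.1303]
tool_rot: [2.72, 1.571, -0.001]
force: [-0.1, -2.3, -0.6]
opening: 0.0424
```

```bash
python3 st.py
```

```text
24.975 [ 0.5502 -0.2144  0.1303] F [-0.05 -2.33 -0.59] M [-0.499  0.047  0.051] phi 0.818 Ftool [-2.04  1.12  0.59] Mtool [-0.208 -0.456 -0.051]
```

Call:
move_arm:
  increments:
    - [0,0,0,0,0,0,0.08]
    - [0,0,0,0,0,0,0.08]
    - [0,0,0,0,0,0,0.08]
    - [0,0,0,0,0,0,0.08]
    - [0,0,0,0,0,0,0]

```text
time_s: 25.6
eef_pos: [0.5501, -0.2142, 0.1303]
tool_rot: [-2.936, -1.119, 0.001]
force: [-0.4, -2.1, -0.4]
opening: 0.0426
```

```bash
python3 st.py
```

```text
25.6 [ 0.5501 -0.2142  0.1303] F [-0.43 -2.09 -0.39] M [-0.474  0.137  0.005] phi 1.138 Ftool [-1.71  1.27  0.39] Mtool [-0.263 -0.418 -0.005]
```

Call:
move_arm:
  increments:
    - [0,0,0,0,0,0,0.08]
    - [0,0,0,0,0,0,0.08]
    - [0,0,0,0,0,0,0.08]
    - [0,0,0,0,0,0,0.08]
    - [0,0,0,0,0,0,0.08]
    - [0,0,0,0,0,0,0.05]
    - [0,0,0,0,0,0,0]

```text
time_s: 26.48
eef_pos: [0.5502, -0.2136, 0.1303]
tool_rot: [-3.11, -0.436, -0.0]
force: [-0.5, -0.6, -0.2]
opening: 0.0433
```

```bash
python3 st.py
```

```text
26.475 [ 0.5502 -0.2136  0.1303] F [-0.52 -0.61 -0.25] M [-0.094  0.073  0.017] phi 1.587 Ftool [-0.67  0.44  0.24] Mtool [-0.071 -0.096 -0.017]
```

Call:
move_arm:
  increments:
    - [0,0,0,0,0,0,0.04]
    - [0,0,0,0,0,0,0.03]
    - [0,0,0,0,0,0,0]

```text
time_s: 26.85
eef_pos: [0.5503, -0.2137, 0.1303]
tool_rot: [-3.124, -0.326, -0.0]
force: [-0.3, 0.9, -0.5]
opening: 0.0427
```

```bash
python3 st.py
```

```text
26.85 [ 0.5503 -0.2137  0.1303] F [-0.29  0.9  -0.51] M [0.044 0.102 0.267] phi 1.658 Ftool [-0.1  -0.94  0.51] Mtool [ 0.065 -0.091 -0.267]
```

Call:
move_arm:
  increments:
    - [0,0,0,0,0,0,0.03]
    - [0,0,0,0,0,0,0]

```text
time_s: 27.1
eef_pos: [0.5503, -0.2136, 0.1303]
tool_rot: [-3.129, -0.279, 0.0]
force: [-0.1, 0.6, 0.1]
opening: 0.0429
```

```bash
python3 st.py
```

```text
27.1 [ 0.5503 -0.2136  0.1303] F [-0.15  0.64  0.14] M [0.208 0.081 0.948] phi 1.688 Ftool [-0.03 -0.66 -0.14] Mtool [ 0.219 -0.044 -0.948]
```

Call:
move_arm:
  increments:
    - [0,0,0,0,0,0,-0.08]
    - [0,0,0,-15,0,0,0]
    - [0,0,0,-35,0,0,0]
    - [0,0,0,-40,0,0,0]
    - [0,-35,-5,0,0,0,0]
    - [0,-35,-5,0,0,0,0]
    - [0,-35,-5,0,0,0,0]
    - [0,-35,-5,0,0,0,0]
    - [0,-35,-5,0,0,0,0]
    - [0,0,0,0,0,0,0]

```text
time_s: 28.35
eef_pos: [0.373, -0.2345, 0.2217]
tool_rot: [3.116, 0.394, 0.002]
force: [0.7, -0.6, -0.3]
opening: 0.0426
```

```bash
python3 st.py; python3 - <<'E'
from fit import *
for n in ("top","side"):
    p,d=vision.snapshot(n); np.save(n+"9p.npy",p)
    cv2.imwrite(f"pics/{n}14.png",(cv2.resize(p[150:350,190:420],None,fx=3,fy=3) if n=="side" else cv2.resize(p[120:240,240:400],None,fx=5,fy=5))[:,:,::-1])
    run(p,n,.1185)
    C=cloud(n,d);L=np.einsum('ij,hwj->hwi',M,C[...,:2]-B);z=C[...,2]
    m=(abs(L[...,0])<.1)&(abs(L[...,1])<.14)&(z>.085)&(z<.11)
    print("lid slope",np.linalg.lstsq(np.c_[L[m],np.ones(m.sum())],z[m],rcond=None)[0])
    for l in ["jar_black","jar_red","marker","tweezers","screwdriver"]:
        for o in place_of(n,l)[:1]: print(n,l,round(o["conf"],2),w(n,o["centre"])[:3].round(4))
E
```

```text
28.35 [ 0.373  -0.2345  0.2217] F [ 0.69 -0.56 -0.28] M [-0.003 -0.03  -0.006] phi 1.614 Ftool [0.52 0.71 0.28] Mtool [-0.01   0.028  0.006]
top 1 head [-0.054   0.0773] (-61.9, 74.9, 41.7) 352 slot [-0.0529  0.0749] 143 phi 1.571 grey [ 58.  69.  92. 113. 117.]
top -1 head [-0.0537 -0.0715] (-60.9, -75.5, 42.7) 358 slot [-0.0517 -0.0745] 132 phi -1.562 grey [ 56.  64.  91. 111. 114.]
lid slope [-0.01139335 -0.00246684  0.10181759]
top jar_black 0.51 [0.4984 0.0629 0.0023]
top jar_red 0.63 [ 0.6294 -0.3366  0.0028]
top marker 0.64 [0.4055 0.4415 0.0008]
top tweezers 0.5 [ 0.4595 -0.273  -0.0022]
top screwdriver 0.51 [0.4107 0.4406 0.003 ]
side 1 head [-0.0583  0.0715] (-53.9, 75.2, 49.8) 778 slot [-0.0482  0.0808] 125 phi -1.569 grey [ 18.  37.  39. 104. 106.]
side -1 head [-0.0549 -0.0802] (-49.3, -78.0, 47.6) 937 slot [-0.0475 -0.0734] 178 phi -1.564 grey [ 18.  37.  39. 103. 106.]
lid slope [-0.0038654   0.0054023   0.09986181]
side jar_red 0.62 [ 0.629  -0.3335  0.    ]
side marker 0.67 [ 0.5537 -0.214   0.1238]
side tweezers 0.89 [ 0.4557 -0.2672 -0.0018]
side screwdriver 0.69 [ 0.4054  0.4361 -0.002 ]
```

View pics/top14.png

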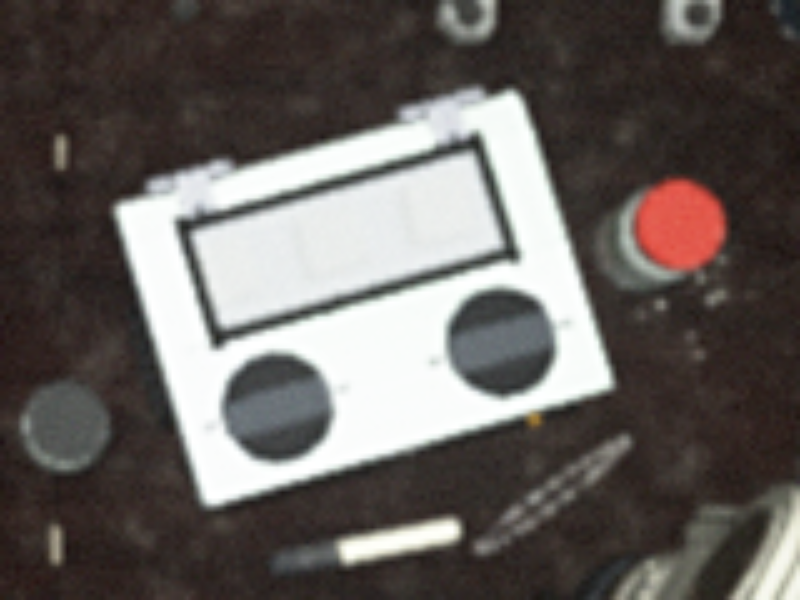

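View pics/side14.png

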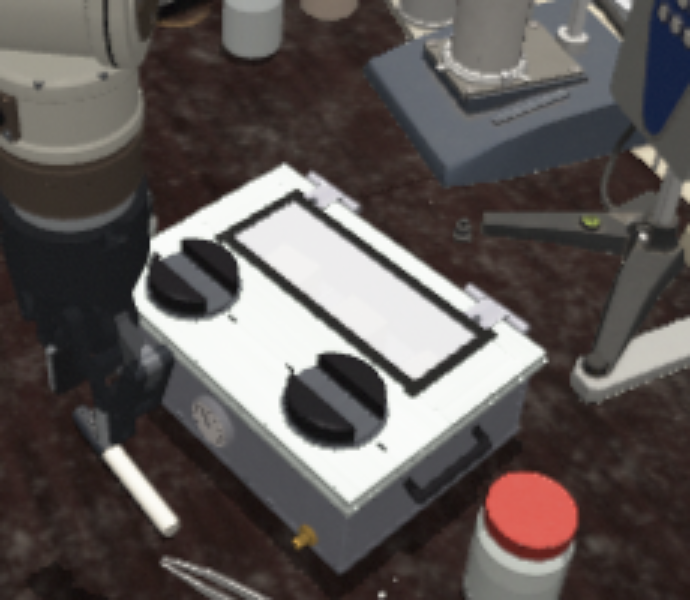

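Both slots line up with their marks, measured at 1.56 to 1.57 rad in both cameras. The lid's slope has dropped by about 0.008 from its resting value. The marker, jars and tweezers look where they were, and the arm is clear, so I hand in.

```bash
python3 -c "
from h import *
print(r.job_done())"
```

```text
the job is handed in; nothing more can be done
None
```

The curing box is closed: the lid is down on its seal and both fasteners are turned to their stops. I handed the job in at about 29 s, with the arm clear of everything.

- **Lid:** I pushed it down with shut fingertips between the two fasteners, both still released, using at most about 9 N.
- **First try on the left fastener:** It failed. The shut fingertips were too narrow and turned freely in the slot without moving the head. I went back to the slot's angle and spread the fingers to about 43 mm along it.
- **Turning:** With the fingers spread, I turned the left fastener and then the right one clockwise. At the stops the moment rose to about 0.5 and 0.95 N m, well above the 0.12 N m the turn needs.

**Last checks:**
- Both slots measured 1.56 to 1.57 rad in both cameras, in line with their marks.
- The lid's measured slope fell by about 0.008 as the fasteners drew it down. The cameras still disagree on its absolute value (0.011 from the top, 0.004 from the side).
- The jars, tweezers and screwdriver were where they started, within measurement error, though only the top camera located the black jar at the end.
- The network missed the marker: one camera placed it on the screwdriver and the other on the right fastener. By eye, the before and after pictures show it unmoved.

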